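Set an ultrasound probe onto its test phantom on a ratchet stand

TASK

Raise the probe carriage of the ratchet stand click by click, leaving its two red release paddles alone, until the probe is above the height of the grey phantom and the pawls hold the carriage by themselves; then put the phantom into the cradle under the probe and slide it fully home against the back stop. Only then pinch the two red paddles together to free the pawls, lower the carriage under control until the probe is felt to rest on the phantom, never pressing or dropping it with more than 12 N, and let go so that the carriage's weight keeps the probe on it. Do not knock the other things on the table about.

Things in the scene. Friction and masses are not known exactly. Their poses are not given: they have to be found in the camera images.
- stand: Probe stand, fixed. Origin on the table's surface straight below the probe axis; x from the probe to the mast, y left, z up. White base plate 340 x 110 x 12 mm (x -135 to +205 mm) that carries a phantom cradle on the -x side and the mast on the +x side.
- cradle (a point): Where the centre of the phantom's underside lies when fully home, on the base plate (stand x -40, y 0, z 12 mm; axes as the stand's). Two aluminium guide rails along x, 66 mm apart inside, 10 mm high, run from 70 mm before (-x) this point to 80 mm beyond, with a flared mouth 29 mm longer, open to -x. The back stop, 26 mm high, has its face 80 mm beyond (+x).
- mast (a point): Top of the toothed steel mast, 296 mm above the table and 150 mm beyond the probe axis (+x of the stand); its cap is 66 mm (x -19 to +47 mm) by 34 mm. The ring teeth are 10 mm apart.
- carriage (a joint): Height of the carriage on the mast, m: 0 lowest, 0.104 highest; one tooth is 0.010. 0.5 to 0.75 kg with probe, about 1 N guide friction. Two sprung pawls click past each tooth as it is raised (5 to 15 N lift in all); let go, it sinks to the tooth below and is held. It starts on tooth 0, 1 or 2, too low for the phantom to pass under the probe; from tooth 6 up it passes for any probe setting.
- lift_grip (a point): Centre of the black upright lifting grip on the front end of the carriage beam, over the probe axis: 24 mm along x, 20 mm along y; its top is 22 mm above this point, the 26 mm wide beam's top 26 mm below it. Axes as the stand's. 185 mm above the table at carriage 0; rises with it.
- pinch_point (a point): Midpoint between the two upright red release paddles, 65 mm behind (+x) the lifting grip and at the same height (185 mm at carriage 0); axes as the stand's. Each paddle is 36 mm along x, 7 mm thick, from 20 mm below to 25 mm above this point; outer faces about 45 mm apart along y. Pinched 7 mm inwards each (3 to 4 N) they free the pawls; stop at 15 mm. The fingers then carry the carriage.
- pawl_left: Left sprung pawl: steel lever on an upright hinge, nose blade at the mast, red paddle at its tail. Origin on the hinge at the beam's top, 50 mm from the pinch point towards the mast and 24 mm to the left. Let go, it springs back and holds at the next tooth below. Leave alone until the phantom is under the probe.
- pawl_right: Right sprung pawl, the mirror image of the left one, 24 mm to the right; released together with it.
- probe_holder: Blue clamp with the white probe (head 22 x 50 mm in x, y; lens down). Origin on the probe axis at the clamp's underside, 98 mm above the table at carriage 0. The lens lies 56 to 80 mm below it, as clamped by hand: not measured, find it by touch. Sprung: gives upwards from about 4 N on the lens, 1.5 N per mm, stop at 4 mm. Over 12 N damages it; at rest on the phantom it bears 4 to 8 N.
- phantom: Phantom: grey test block 160 x 60 x 60 mm (x, y, z), 0.5 to 0.75 kg, loose on the table left or right of the stand, orange scan window along its top; either end may go in first. Origin at the centre of its underside, x along its length, z up.
- gel_bottle: White gel bottle with blue band, 60 mm across, 165 mm tall, standing; origin under its centre. A bystander: leave it where it is.
- water_bottle: Clear bottle, 66 mm across, 215 mm tall, standing; origin under its centre. A bystander: leave it where it is.
- paper_roll: Roll of printer paper, 52 mm across, 110 mm tall, standing on end; origin under its centre. A bystander: leave it where it is.
- spare_probe: Spare curved probe lying flat, about 140 x 60 x 25 mm; origin under its centre. A bystander: leave it where it is.
- steel_bowl: Steel bowl, 110 mm across, 45 mm high; origin under its centre. A bystander: leave it where it is.
- wipes_tub: White tub with green band and lid, 90 mm across, 135 mm tall; origin under its centre. A bystander: leave it where it is.
- marker: Blue marker pen lying down, 135 mm long, 14 mm thick; origin under its middle. A bystander: leave it where it is.
There are look-alikes about, which are no part of the job. Of the things that look like the phantom, take the one that is farthest to the robot's right at the start.

How it is judged:
On the way, in this order (a step that is already met when the one before it is completed fails the run):
1. the carriage stands at least four teeth up, held by its pawls alone (no finger on the stand) (value of joint carriage above 0.036 m and contact force between the fingers and stand below 0.3 N and velocity of joint carriage between -0.01 and 0.01 m/s), for 0.2 s.
2. the phantom lies in the cradle, home against the back stop within 5 mm, let go, with the probe still clear above it (x of phantom in the frame of stand above -0.045 m and y of phantom in the frame of stand between -0.006 and 0.006 m and z of phantom in the frame of stand between 0.009 and 0.016 m and angle between phantom's own z axis and vertical below 0.05 rad and contact force between each of the fingers, probe_holder and phantom below 0.3 N), for 0.2 s.
At the end, for the whole second after the job is handed in: The phantom lies flat in the cradle with its centre within 6 mm of the rails' centre line and at most 5 mm short of the back stop, the probe rests on it with 2 to 11 N, and phantom and carriage are at rest and let go (x of phantom in the frame of stand above -0.045 m and y of phantom in the frame of stand between -0.006 and 0.006 m and z of phantom in the frame of stand between 0.009 and 0.016 m and angle between phantom's own z axis and vertical below 0.05 rad and contact force between probe_holder and phantom between 2 and 11 N and contact force between the fingers and stand below 0.3 N and contact force between the fingers and phantom below 0.3 N and velocity of joint carriage between -0.01 and 0.01 m/s and linear speed of phantom below 0.02 m/s); the robot touches nothing.
It fails at once if the probe and the phantom pressed together with more than 12 N (contact force between probe_holder and phantom above 12 N).
It fails at once if a finger on a pawl or its paddle (over 1 N) while the phantom is not in the cradle under the probe ((contact force between the fingers and pawl_left above 1 N or contact force between the fingers and pawl_right above 1 N) and (x of phantom in the frame of stand below -0.06 m or x of phantom in the frame of stand above 0 m or y of phantom in the frame of stand below -0.02 m or y of phantom in the frame of stand above 0.02 m)).
It fails at once if a bystander moved more than 30 mm (distance of any of gel_bottle, water_bottle, paper_roll, spare_probe, steel_bowl, wipes_tub, marker from where it was at the start of the episode above 0.03 m).
It also fails if it takes over 69 s, if anything falls off the work surface, if the arm or the gripper's body presses on something with over 40 N, if the wrist force passes 120 N, or if a joint passes its speed limit or range.

ROBOT

A 7-joint arm with a two-finger parallel gripper is mounted at the origin on the work surface. World frame = base frame: x ahead of the robot, y to its left, z up, the work surface at z = 0. Lengths are in m, angles in rad, forces in N, time in s.
With the tool pointing down it reaches from about 0.4 to 0.875 m from the base axis. Payload 19.3 kg.
Tool frame: the origin (TCP) lies at the very end of the fingers, on their centre line; the grasp point (between the pads) lies 19 mm behind it; y points along the fingers, x is the direction in which the jaws open and shut, and the axes are right-handed (so a half turn about y gives the same grasp; the last joint's range is limited). The gripper opens to 85 mm and grips with 20 to 120 N. Pads are 22 mm wide; open, the fingers measure 114 mm over their backs; the gripper's body (76 mm by 85 mm) begins 54 mm behind the grasp point. The pads swing forward as they close: fully open they stand 13 mm farther back than shut.
Start: joints at [-1.188, 0.521, -0.036, 1.599, 0.021, 1.021, -0.113], TCP at [0.273, 0.562, 0.231] pointing down, gripper open.
Joint ranges: [-2.91, 2.91], [-0.3, 2.13], [-1.5, 1.42], [0.17, 2.43], [-1.26, 4.41], [0.16, 1.93], [-2.52, 2.52]. Speed limits (rad/s): [1.89, 1.89, 2.39, 2.39, 3.01, 3.01, 3.01].

INTERFACE

Orientations are given as a unit quaternion [x, y, z, w].
In Python, from station import reach, move_linear, set_joints, set_gripper, pause, solve_ik, capture, PlanningError, sign_off, recognise, current_t, current_joint_positions, current_joint_vel, current_joint_efforts, current_tool_pos, current_ee_rot, current_contact_force, current_torque, current_grip_width gives the robot as it stands. The module is installed in compiled form; this text tells all that it offers. Calls block until the motion is done:
- reach(position, orientation): joint-space move of the TCP to a pose.
- move_linear(position, frame=None, v=0.15, f_stop=None): straight line of the TCP; frame=None keeps the orientation; v is the mean speed in m/s. With f_stop (N) it stops when the force on the tool has changed by that much, and returns True; else False.
- set_joints(angles): joint-space move.
- set_gripper(opening, grasp_force=None): finger opening in m; grasp_force is the grip in N (None keeps the last); returns when the fingers have stopped.
- pause(seconds).
- solve_ik(position, orientation): joint angles nearest the present ones, or None.
- capture(name): name is "scene" or "top" or "wrist"; returns a dict with "img" (480x640x3 uint8, blue, green, red), "z_map" (480x640 float32, m along the optical axis (not along the pixel's ray), 0 where there is no reading), "fx", "fy", "cx", "cy" (pixels), "k1" (the pictures are not rectified: a ray, as slopes to the right and down, at radius r is drawn at 1 + k1 r^2 times it, then the intrinsics apply), "position" and "attitude" of the camera in the world; the wrist camera has in their place "hand_eye" (4x4, takes a point from camera to tool coordinates, whose origin is the TCP and whose axes are the tool frame's). Camera axes: x right, y up, looking along -z (the intrinsics and any distortion apply to the point x, -y, -z); pixel columns grow to the right and rows downward; lengths in m; the calibration is good to about 2 mm. A picture is of the moment at which its call begins: read the wrist's pose just before it.
A pose or a line that the arm cannot do raises PlanningError and nothing moves.
- sign_off(): hands the job in, once; it reports no verdict.
Trained networks look in a picture, given as the dict that the camera call returned (one of the last four; its "shot" number tells which), for a name from the list of things; names that differ only in an ending like _2 or _b are one class to them, and where a whole thing is asked for, a point or a joint stands for the part that bears it (a point fixed in the world has none). Each returns a list of dicts, best first, with "conf" (0 to 1); they miss things now and then, are a little off and sometimes report something else, mostly with a low value. They report only what shows in the picture. A call takes as long as a camera call. They do not tell look-alikes from the thing itself.
- recognise(picture, label): "location" ([column, row] in pixels, amid what is visible of it).
Readings, each from a call of its own:
- current_t(): time.
- current_joint_positions(): joint angles.
- current_joint_vel(): joint speeds.
- current_joint_efforts(): joint torques, N m.
- current_tool_pos(): TCP position.
- current_ee_rot(): TCP orientation.
- current_contact_force(): force on the tool from outside, world axes, zero at the start.
- current_torque(): the same for the moment, N m.
- current_grip_width(): finger opening in m.
Only numpy, scipy, OpenCV 4.12 (cv2) and the standard library are available. Lean on these libraries where they do the work, as an engineer would, in place of code of your own. Each camera call takes 0.05 s, during which the arm holds its last target. There are 200 camera calls.

## Working session

There is one attempt and no reset: what is moved stays moved. The work goes in short steps, each a Python script; the robot and the scene stay as the last script left them, time stands still between calls to the robot, and variables do not carry over. Pictures are saved under pics/ and viewed, about 8 in all and at most 12, crops included, and the job is handed in when it is done.

```bash
mkdir -p pics; cat > h.py <<'E'
import numpy as np, cv2
from scipy.spatial.transform import Rotation as R
from station import *
def cam_pose(c, tp=None, tr=None):
    if 'hand_eye' in c and c['hand_eye'] is not None:
        T=np.eye(4);T[:3,:3]=R.from_quat(tr).as_matrix();T[:3,3]=tp
        return T@np.array(c['hand_eye'])
    a=np.array(c['attitude'],float)
    T=np.eye(4);T[:3,:3]=a if a.shape==(3,3) else R.from_quat(a).as_matrix();T[:3,3]=c['position'];return T
def cloud(c,T):
    v,u=np.mgrid[0:480,0:640]
    x=(u-c['cx'])/c['fx'];y=(v-c['cy'])/c['fy'];k=c['k1']
    rd=np.hypot(x,y);r=rd.copy()
    for _ in range(10): r=rd/(1+k*r*r)
    s=1/(1+k*r*r);x=x*s;y=y*s
    d=c['z_map'];P=np.stack([x*d,-y*d,-d],-1)@T[:3,:3].T+T[:3,3]
    P[d<=0]=np.nan
    return P
E
python3 - <<'E'
from h import *
print(current_t(),current_tool_pos(),current_ee_rot(),current_grip_width())
for n in ['scene','top']:
    c=capture(n);cv2.imwrite(f'pics/{n}0.png',c['img']);P=cloud(c,cam_pose(c));np.save(n+'0.npy',P)
    print(n,c['position'],c['attitude'],c['k1'])
    for l in ['phantom','stand','probe_holder','lift_grip','pawl_left','mast','gel_bottle','water_bottle','paper_roll','spare_probe','steel_bowl','wipes_tub','marker']:
        for r in recognise(c,l)[:4]:
            u,v=[int(round(k)) for k in r['location']]
            print(l,round(r['conf'],2),(u,v),np.round(np.nanmedian(P[max(v-2,0):v+3,max(u-2,0):u+3].reshape(-1,3),0),3))
E
```

```text
0.0 [0.27332387 0.56171643 0.23072329] [ 0.59970441  0.37468529 -0.37533063 -0.59924325] 0.08485161715255131
scene [ 1.31488191 -0.15484485  1.02529649] [0.27720971 0.2385566  0.60313871 0.70885064] -0.08052625233174747
phantom 0.83 (246, 286) [ 0.551 -0.251  0.061]
phantom 0.72 (271, 226) [ 0.333 -0.167  0.059]
stand 0.95 (331, 319) [ 0.782 -0.06   0.202]
stand 0.44 (327, 306) [ 0.751 -0.063  0.21 ]
probe_holder 0.69 (341, 305) [ 0.724 -0.027  0.163]
lift_grip 0.55 (490, 264) [0.611 0.405 0.096]
lift_grip 0.23 (335, 319) [ 0.759 -0.047  0.17 ]
pawl_left 0.74 (340, 306) [ 0.726 -0.029  0.163]
pawl_left 0.54 (342, 302) [ 0.721 -0.024  0.173]
pawl_left 0.44 (430, 248) [0.531 0.261 0.101]
pawl_left 0.4 (491, 264) [0.613 0.407 0.099]
mast 0.67 (336, 318) [ 0.757 -0.044  0.169]
gel_bottle 0.8 (430, 250) [0.533 0.261 0.095]
gel_bottle 0.22 (344, 300) [ 0.714 -0.019  0.174]
water_bottle 0.66 (461, 304) [0.744 0.264 0.132]
paper_roll 0.55 (491, 267) [0.614 0.409 0.087]
paper_roll 0.34 (161, 315) [ 0.659 -0.45   0.128]
paper_roll 0.17 (333, 321) [ 0.782 -0.056  0.194]
spare_probe 0.59 (174, 2
[... 593 characters left out ...]
5) [ 0.668 -0.035  0.159]
pawl_left 0.7 (488, 281) [ 0.442 -0.463  0.022]
pawl_left 0.66 (315, 172) [ 0.7   -0.024  0.168]
pawl_left 0.42 (318, 210) [ 0.595 -0.028  0.207]
pawl_left 0.26 (195, 260) [0.497 0.265 0.129]
mast 0.69 (320, 212) [ 0.595 -0.033  0.199]
gel_bottle 0.67 (196, 259) [0.5   0.263 0.129]
water_bottle 0.84 (194, 176) [0.698 0.267 0.149]
water_bottle 0.36 (333, 174) [ 0.695 -0.067  0.167]
paper_roll 0.93 (139, 227) [0.585 0.405 0.109]
spare_probe 0.46 (312, 173) [ 0.696 -0.017  0.168]
spare_probe 0.35 (320, 185) [ 0.668 -0.035  0.159]
steel_bowl 0.56 (426, 175) [ 0.732 -0.322  0.006]
wipes_tub 0.91 (490, 210) [ 0.603 -0.446  0.135]
marker 0.75 (179, 326) [0.348 0.327 0.01 ]
```

View pics/scene0.png

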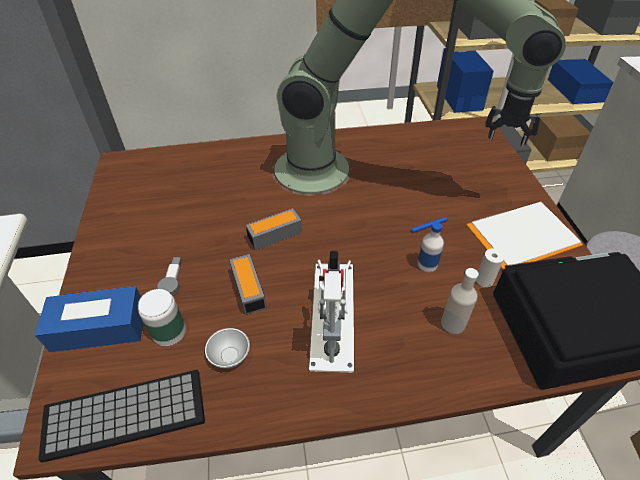

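View pics/top0.png

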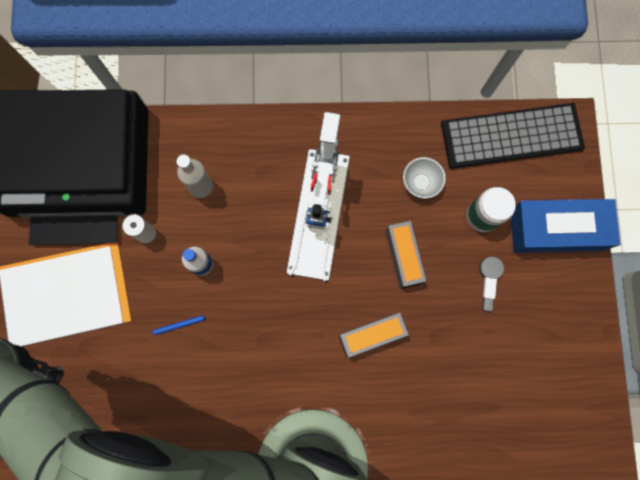

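Phantom-like blocks are at top-view pixels (374,333), y≈-0.16, and (405,253), y≈-0.25. The second is farther right, so it is the one to take. The stand's white plate runs from (308,275) to (325,155), with its open end toward the robot. Next I fit both.

```bash
cat > fit.py <<'E'
from h import *
P=np.load('top0.npy');img=cv2.imread('pics/top0.png')
hsv=cv2.cvtColor(img,cv2.COLOR_BGR2HSV)
def rect(m):
    Q=P[m][:,:2].astype(np.float32);r=cv2.minAreaRect(Q);b=cv2.boxPoints(r);return r,b,len(Q)
v,u=np.mgrid[0:480,0:640]
for (a,b) in [(405,253),(374,333)]:
    w=(abs(u-a)<50)&(abs(v-b)<50)
    m=w&(P[...,2]>0.05)&(P[...,2]<0.07)
    n,l=cv2.connectedComponents(m.astype(np.uint8));m=l==l[b,a]
    print('block',rect(m)[0],rect(m)[2],np.nanmedian(P[m][:,2]))
w=(u>280)&(u<360)&(v>140)&(v<290)
m=w&(P[...,2]>0.004)&(P[...,2]<0.03)&(hsv[...,1]<60)&(hsv[...,2]>120)
m=cv2.morphologyEx(m.astype(np.uint8),cv2.MORPH_OPEN,np.ones((2,2)))>0
print('plate',rect(m)[0],rect(m)[2],np.nanmedian(P[m][:,2]),rect(m)[1])
m=w&(P[...,2]>0.27);print('cap',P[m].mean(0),m.sum(),P[m].max(0))
w2=(u>280)&(u<360)&(v>100)&(v<290);m=w2&(P[...,2]>0.285);print('cap',rect(m)[0])
m=w&(P[...,2]>0.19)&(P[...,2]<0.24)&(v>200);print('grip top',np.median(P[m],0),m.sum(),P[m][:,2].min(),P[m][:,2].max(),rect(m)[0])
m=w&(hsv[...,1]>150)&((hsv[...,0]<8)|(hsv[...,0]>172))&(P[...,2]>.1);print('red',np.median(P[m],0),m.sum(),P[m].min(0),P[m].max(0))
c=capture('wrist');print(np.round(c['hand_eye'],3),c['fx'])
c=img[130:300,270:450];cv2.imwrite('pics/crop.png',cv2.resize(c,None,fx=3.5,fy=3.5,interpolation=cv2.INTER_CUBIC))
E
python3 fit.py
```

```text
block ((0.5140253305435181, -0.25153136253356934), (0.16082891821861267, 0.06400363147258759), 11.08547592163086) 1566 0.060004716068537856
block ((0.31284573674201965, -0.16017499566078186), (0.06057339161634445, 0.16270194947719574), 18.658090591430664) 1615 0.06042127560396726
plate ((0.629753828048706, -0.03277214616537094), (0.10529419034719467, 0.34528857469558716), 77.88514709472656) 3576 0.012127672316448068 [[ 0.4499054  -0.04801352]
 [ 0.78750396 -0.12047994]
 [ 0.80960226 -0.01753077]
 [ 0.4720037   0.05493565]]
cap [ 0.72714651 -0.053034    0.29201328] 33 [ 0.73052849 -0.03492025  0.29915111]
cap ((0.7590681910514832, -0.05542011186480522), (0.033829960972070694, 0.06810346990823746), 78.96966552734375)
grip top [ 0.59584843 -0.02360332  0.20577068] 96 0.19026019772635427 0.21359356965449638 ((0.5976502895355225, -0.023999538272619247), (0.019504889845848083, 0.02295518107712269), 77.75387573242188)
red [ 0.66229149 -0.02323155  0.2090149 ] 65 [ 0.64151172 -0.05780125  0.19252333] [ 0.68124456 -0.01564366  0.21766945]
[[ 1.     0.     0.    -0.   ]
 [ 0.     0.307 -0.952 -0.143]
 [-0.     0.952  0.307  0.078]
 [ 0.     0.     0.     1.   ]] 336.4792067165467
```

View pics/crop.png

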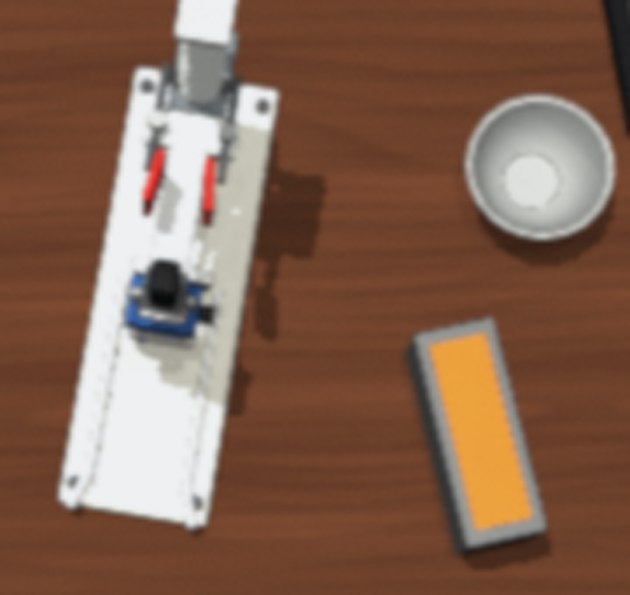

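Crop: the grey block with the orange window at (480,440) is the right-hand one. The stand shows its black grip at (165,285), its red paddles at (152,180) and (209,190), and its mouth toward the robot. Now I take a closer look with the wrist camera.

```bash
cat >> h.py <<'E'
YAW=np.deg2rad(-11.8); O=np.array([0.596,-0.0250])
def down(yaw):  # tool x = +y of yawed frame, y down, z = -x
    c,s=np.cos(yaw),np.sin(yaw)
    X=np.array([-s,c,0]);Y=np.array([0,0,-1.]);return R.from_matrix(np.stack([X,Y,np.cross(X,Y)],1)).as_quat()
def S(x,y,z): c,s=np.cos(YAW),np.sin(YAW);return np.array([O[0]+c*x-s*y,O[1]+s*x+c*y,z])
def toS(P): 
    c,s=np.cos(YAW),np.sin(YAW);d=P[...,:2]-O
    return np.stack([c*d[...,0]+s*d[...,1],-s*d[...,0]+c*d[...,1],P[...,2]],-1)
def wshot(name=None):
    tp,tr=current_tool_pos(),current_ee_rot();c=capture('wrist');P=cloud(c,cam_pose(c,tp,tr))
    if name: cv2.imwrite(f'pics/{name}.png',c['img']);np.save(name+'.npy',P)
    return c,P
E
python3 - <<'E'
from h import *
q=down(YAW)
for p in [S(-50,0,0)*0+S(-.05,0,.36),S(0,0,.166),S(.065,0,.236),S(-.16,0,.035),S(-.2,0,.06)]: print(np.round(p,3),solve_ik(p,q))
print(solve_ik([.514,-.2515,.04],down(np.deg2rad(11.1))))
p=current_tool_pos(); move_linear([p[0],p[1],.36],v=.25)
reach(S(-.05,0,.36),q); print(current_t(),current_tool_pos())
c,P=wshot('w1')
for l in ['lift_grip','pinch_point','pawl_left','pawl_right','probe_holder','cradle']:
    for r in recognise(c,l)[:2]:
        u,v=[int(round(k)) for k in r['location']];print(l,round(r['conf'],2),(u,v),np.round(toS(P[v,u]),3))
E
```

```text
[ 0.547 -0.015  0.36 ] [-0.3519838   0.29350282  0.35458878  1.64394962 -0.10703878  1.22329881
  1.39003233]
[ 0.596 -0.025  0.166] [-0.15144681  0.55642068  0.13516569  1.74550451 -0.09520916  0.84602203
  1.39159911]
[ 0.66  -0.038  0.236] [-0.14905604  0.58338531  0.18531988  1.49992776 -0.11603059  1.06904265
  1.42699653]
[0.439 0.008 0.035] [-0.13034238  0.59165479 -0.02866576  2.20969119  0.04784549  0.34079743
  1.16561228]
[0.4   0.016 0.06 ] [-0.16789803  0.50254086 -0.02520364  2.29642668  0.03610304  0.34296557
  1.14085873]
[ 0.3769927   0.70588803 -0.03606891  1.86864508  0.04351271  0.56781001
  2.0773744 ]
4.3917 [ 0.54716163 -0.01390353  0.35987888]
lift_grip 0.66 (15, 197) [-0.046 -0.457  0.026]
pinch_point 0.73 (546, 120) [-0.148  0.255  0.115]
pinch_point 0.56 (318, 315) [ 0.07 -0.    0.16]
pawl_left 0.68 (339, 341) [0.071 0.021 0.21 ]
pawl_right 0.7 (299, 341) [ 0.098 -0.022  0.172]
pawl_right 0.66 (616, 165) [-0.095  0.412  0.051]
probe_holder 0.91 (318, 239) [-0.01  -0.     0.124]
cradle 0.83 (320, 253) [-0.007  0.002  0.163]
```

View pics/w1.png

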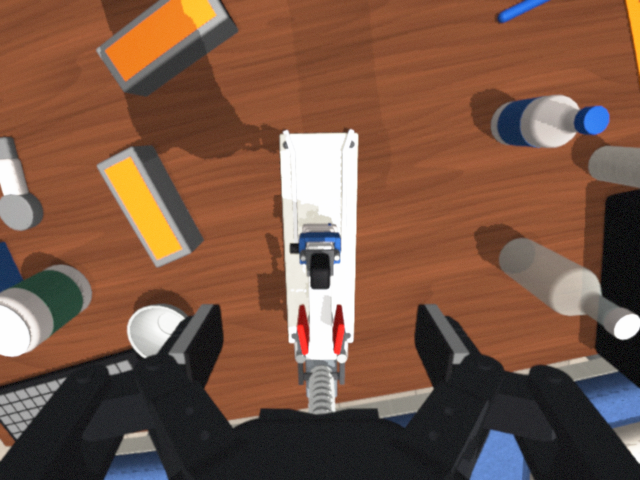

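The wrist view shows the grip at (320,268), the paddles at (303,330) and (340,330), the rails at x≈290 and 350, and the target block at (150,205). The image is aligned with the stand axis. Now I refine the stand pose numerically.

```bash
python3 - <<'E'
from h import *
P=np.load('w1.npy');s=toS(P);img=cv2.imread('pics/w1.png');hsv=cv2.cvtColor(img,cv2.COLOR_BGR2HSV)
v,u=np.mgrid[0:480,0:640]
m=(abs(s[...,1])<.08)&(s[...,0]>-.2)&(s[...,0]<.22)&(s[...,2]>.006)&(s[...,2]<.03)&(hsv[...,1]<70)
print('plate front x',np.percentile(s[m][:,0],.5))
for a in np.arange(-.13,.1,.02):
    k=m&(abs(s[...,0]-a)<.01);y=s[k][:,1]
    print(round(a,2),k.sum(),np.round([y.min(),y.max(),(y.min()+y.max())/2],4), end=' rails y:')
    r=k&(s[...,2]>.0185);yy=s[r][:,1];print(np.round([np.median(yy[yy<0]) if (yy<0).any() else 0,np.median(yy[yy>0]) if (yy>0).any() else 0],4),r.sum())
g=(abs(s[...,0])<.03)&(abs(s[...,1])<.02)&(s[...,2]>.19)&(hsv[...,2]<90)
print('grip',np.median(s[g],0),np.percentile(s[g],[2,98],axis=0),np.histogram(s[g][:,2],bins=np.arange(.19,.24,.003)))
b=(abs(s[...,1])<.013)&(s[...,0]>.02)&(s[...,0]<.05)&(s[...,2]>.1);print('beam top z',np.median(s[b][:,2]))
red=(hsv[...,1]>150)&((hsv[...,0]<6)|(hsv[...,0]>174))&(s[...,2]>.15)&(abs(s[...,1])<.05)
for sg in (-1,1):
    k=red&(s[...,1]*sg>0);print('paddle',np.median(s[k],0),np.percentile(s[k],[1,99],axis=0))
m=(P[...,2]>.052)&(P[...,2]<.068)&(abs(P[...,0]-.514)<.12)&(abs(P[...,1]+.2515)<.08)
n,l=cv2.connectedComponents(m.astype(np.uint8));m=l==l[205,145]
print('phantom',cv2.minAreaRect(P[m][:,:2].astype(np.float32)),P[m].mean(0),m.sum())
E
```

```text
plate front x -0.13027914674836455
-0.13 611 [-0.0556  0.0544 -0.0006] rails y:[-0.0435  0.0433] 97
-0.11 1163 [-0.0547  0.0554  0.0003] rails y:[-0.0378  0.0382] 136
-0.09 1079 [-0.055   0.0557  0.0004] rails y:[-0.0354  0.0361] 134
-0.07 1059 [-0.0546  0.055   0.0002] rails y:[-0.0356  0.0365] 129
-0.05 1027 [-0.0536  0.0557  0.001 ] rails y:[-0.0349  0.0368] 132
-0.03 978 [-0.054   0.0562  0.0011] rails y:[-0.0349  0.0361] 108
-0.01 951 [-0.0534  0.0554  0.001 ] rails y:[-0.0343  0.0376] 113
0.01 448 [-0.0534  0.0562  0.0014] rails y:[-0.0343  0.0371] 103
0.03 304 [-0.0529  0.057   0.002 ] rails y:[-0.034   0.0385] 69
0.05 281 [-0.0518  0.0573  0.0027] rails y:[0.     0.0384] 12
0.07 453 [-0.0526  0.0568  0.0021] rails y:[0 0] 0
0.09 523 [-0.0515  0.0574  0.0029] rails y:[0 0] 0
grip [-0.00065413  0.001871    0.20669302] [[-0.00737426 -0.00766755  0.19102044]
 [ 0.01305248  0.01050762  0.20840205]] (array([ 23,  19,  23,  27,  37, 330,  37,   0,   0,   0,   0,   0,   0,
         0,   0,   0]), array([0.19 , 0.193, 0.196, 0.199, 0.202, 0.205, 0.208, 0.211, 0.214,
       0.217, 0.22 , 0.223, 0.226, 0.229, 0.232, 0.235, 0.238]))
beam top z 0.15945259285347657
paddle [ 0.06352265 -0.01542864  0.20832342] [[ 0.0524316  -0.02045163  0.17141363]
 [ 0.08554406 -0.01094204  0.2114038 ]]
paddle [0.06318801 0.02049325 0.20844122] [[0.05164994 0.01641212 0.17180309]
 [0.0855852  0.02518231 0.21131651]]
phantom ((0.5162662863731384, -0.25059497356414795), (0.16090749204158783, 0.061388853937387466), 11.261272430419922) [ 0.51283301 -0.24854268  0.06048875] 5089
```

```bash
sed -i 's/^YAW=.*/YAW=np.deg2rad(-11.0); O=np.array([0.5992,-0.0244])/' h.py
python3 - <<'E'
from h import *
q=down(YAW)
reach(S(0,0,.26),q); move_linear(S(0,0,.168),q,v=.12)
print(current_t(),toS(np.array(current_tool_pos())),current_contact_force())
set_gripper(0.0,60); print(current_grip_width(),current_contact_force())
move_linear(S(0,0,.245),q,v=.06); pause(.2)
print(current_t(),current_tool_pos(),current_contact_force(),current_grip_width())
c,P=wshot(); set_gripper(.085)
pause(.3);print(current_t(),current_contact_force())
move_linear(S(-.03,0,.345),q,v=.2)
c,P=wshot('w2');s=toS(P);hsv=cv2.cvtColor(c['img'],cv2.COLOR_BGR2HSV)
g=(abs(s[...,0])<.03)&(abs(s[...,1])<.02)&(s[...,2]>.22)&(hsv[...,2]<90)
print('grip',np.median(s[g],0),np.percentile(s[g],[2,98],axis=0),g.sum())
print(current_t())
E
```

```text
6.1833 [4.21144135e-04 9.17367743e-05 1.68933130e-01] [ 0.47831461 -0.09619884 -0.05853129]
0.019604767844805804 [-1.19578668  4.48473042  5.1730128 ]
8.425 [ 0.59941632 -0.02353771  0.2441402 ] [  7.00985312   3.66541059 -13.50112426] 0.019677831293913522
9.425 [ 0.20577244 -0.1006844  -1.20385118]
grip [-0.00807077 -0.00067146  0.27220534] [[-0.01297509 -0.01306214  0.23240316]
 [ 0.00949119  0.00979293  0.27807642]] 1518
10.15
```

```bash
python3 - <<'E'
from h import *
a=np.deg2rad(11.2);C=np.array([.5155,-.2505]);d=np.array([np.cos(a),np.sin(a)]);G=C+.025*d;qp=down(a);q=down(YAW)
T=lambda z:np.array([G[0],G[1],z])
reach(T(.16),qp); move_linear(T(.035),qp,v=.15)
print(current_t(),current_tool_pos(),current_contact_force())
set_gripper(0.0,70); print(current_grip_width(),current_contact_force())
move_linear(T(.125),qp,v=.15); print(current_contact_force(),current_grip_width())
p0=S(-.17,0,.125)
move_linear(p0,q,v=.2)
print(current_t(),toS(np.array(current_tool_pos())))
c,P=wshot('w3');s=toS(P)
m=(abs(s[...,1])<.06)&(s[...,0]<-.05)&(s[...,2]>.12)&(s[...,2]<.165)
print('top pts',m.sum(),np.percentile(s[m],[1,50,99],axis=0))
E
```

```text
12.2667 [ 0.54056272 -0.24581641  0.03587485] [ 0.63946737 -0.65613508 -0.15544196]
0.05891827774599983 [-2.86724652  1.90137346 11.89038322]
[-1.03699786 -0.1647507  -6.20583273] 0.05847769545851884
14.925 [-0.16966719 -0.0005587   0.1250346 ]
top pts 59221 [[-0.27258662 -0.03477942  0.14610323]
 [-0.21609775 -0.00111726  0.1496507 ]
 [-0.13366418  0.03287274  0.1607956 ]]
```

View pics/w3.png

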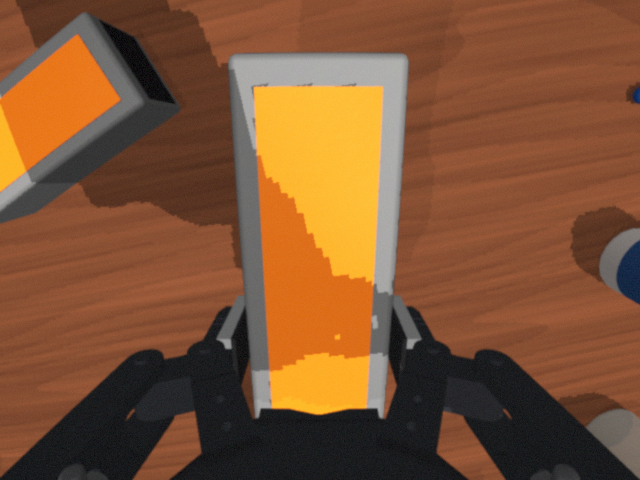

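```bash
python3 - <<'E'
from h import *
q=down(YAW)
P=np.load('w3.npy');s=toS(P)
for x in (-.26,-.22,-.18):
    k=(abs(s[...,0]-x)<.004)&(abs(s[...,1])<.015)&(s[...,2]>.12)&(s[...,2]<.17);print(x,np.median(s[k][:,2]))
move_linear(S(-.17,0,.051),q,v=.1);f0=np.array(current_contact_force())
print(current_t(),toS(np.array(current_tool_pos())),f0)
h=move_linear(S(-.08,0,.051),q,v=.06,f_stop=20)
print(current_t(),h,toS(np.array(current_tool_pos())),np.array(current_contact_force())-f0)
if not h:
    h=move_linear(S(-.08,0,.046),q,v=.02,f_stop=6)
    print(h,toS(np.array(current_tool_pos())),current_contact_force(),current_t())
E
```

```text
-0.26 0.14966976272030424
-0.22 0.14987305378008475
-0.18 0.1500635489730233
15.8667 [-1.69719957e-01 -7.77232673e-05  5.13703761e-02] [-0.26106743 -0.11390723 -5.68389721]
17.5167 False [-8.02887587e-02  4.24076827e-05  5.09997784e-02] [0.59490505 0.7941073  0.15196201]
True [-0.07979416  0.00011828  0.04810307] [-0.95724453  0.68660197 13.92357751] 17.7667
```

```bash
python3 - <<'E'
from h import *
q=down(YAW)
set_gripper(.085); move_linear(S(-.09,0,.15),q,v=.2)
move_linear(S(-.215,0,.15),q,v=.2); set_gripper(0)
move_linear(S(-.215,0,.032),q,v=.15)
f0=np.array(current_contact_force());print(current_t(),toS(np.array(current_tool_pos())),f0)
h=move_linear(S(-.115,0,.032),q,v=.05,f_stop=12)
print(current_t(),h,toS(np.array(current_tool_pos())),np.array(current_contact_force())-f0)
E
```

```text
21.2917 [-2.14742548e-01 -3.99500875e-05  3.24734403e-02] [-0.46939758 -0.41311463  0.38308306]
22.8 True [-1.30965885e-01  3.41467664e-05  3.15691523e-02] [ 0.37747566  0.59690012 -0.23109148]
```

It stopped at -0.131, just where home was predicted. I'll back off and check.

```bash
python3 - <<'E'
from h import *
q=down(YAW)
move_linear(S(-.16,0,.032),q,v=.1); move_linear(S(-.16,0,.3),q,v=.25); set_gripper(.085)
c,P=wshot('w4');s=toS(P)
m=(abs(s[...,1])<.06)&(s[...,0]<.06)&(s[...,0]>-.2)&(s[...,2]>.064)&(s[...,2]<.08)
n,l=cv2.connectedComponents(m.astype(np.uint8));k=np.argmax(np.bincount(l.ravel())[1:])+1;m=l==k
print(current_t(),np.percentile(s[m],[.5,50,99.5],axis=0))
for x in (-.11,-.08,-.05):
    y=s[m&(abs(s[...,0]-x)<.006)][:,1];print(x,y.min(),y.max())
c2=capture('scene');cv2.imwrite('pics/s4.png',cv2.resize(c2['img'][220:390,240:420],None,fx=3.4,fy=3.4))
E
```

```text
25.2917 [[-1.18301101e-01 -2.96346694e-02  6.54786531e-02]
 [-6.07074823e-02  8.69682763e-05  7.29247030e-02]
 [ 1.60597131e-02  2.97023880e-02  7.49254878e-02]]
-0.11 -0.03025524239814638 0.029585398536755556
-0.08 -0.03004223061864675 0.02896320666888776
-0.05 -0.029421266365004965 0.0297004704518163
```

View pics/w4.png

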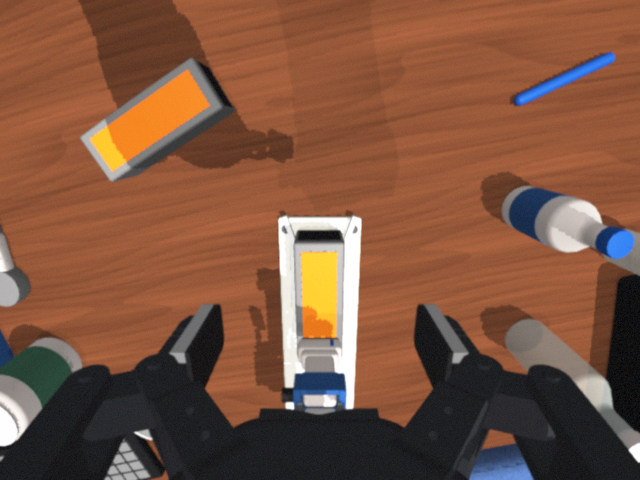

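The phantom is home: its rear edge is 14.5 mm from the plate front (15 expected) and it is centred and flat. The probe is clear above. Next comes the pinch.

```bash
python3 - <<'E'
from h import *
q=down(YAW)
reach(S(.062,0,.36),q); move_linear(S(.062,0,.236),q,v=.12); pause(.3)
f0=np.array(current_contact_force());print(current_t(),toS(np.array(current_tool_pos())),f0)
set_gripper(0.0,40); pause(.3)
print(current_t(),current_grip_width(),np.array(current_contact_force())-f0)
h=move_linear(S(.062,0,.231),q,v=.02); pause(.2)
print(current_t(),toS(np.array(current_tool_pos())),np.array(current_contact_force())-f0)
E
```

```text
27.7417 [ 6.20825595e-02 -7.58786224e-06  2.36257144e-01] [-0.67258721  0.04670235  0.45508004]
28.7 0.012092464202595389 [ 7.77739624  0.71469792 -6.80419653]
29.3 [0.06226301 0.00074465 0.23044685] [ 7.66648086  2.19829315 -8.03983679]
```

```bash
python3 - <<'E'
from h import *
q=down(YAW)
h=move_linear(S(.062,0,.190),q,v=.015,f_stop=4)
print(current_t(),h,toS(np.array(current_tool_pos())),current_contact_force(),current_grip_width())
pause(.3);print(current_contact_force())
E
```

```text
30.275 True [0.0622393  0.00082773 0.22226909] [ 3.3977838  -0.31756103 -0.19482357] 0.011920976653875046
[ 5.37331776 -0.54670815 -2.33186648]
```

```bash
python3 - <<'E'
from h import *
q=down(YAW)
c2=capture('scene');cv2.imwrite('pics/s5.png',cv2.resize(c2['img'][250:390,240:420],None,fx=4,fy=4,interpolation=cv2.INTER_CUBIC))
c,P=wshot('w5');s=toS(P)
g=(abs(s[...,0])<.02)&(abs(s[...,1])<.015)&(s[...,2]>.24)&(s[...,2]<.29)
print('grip z',np.percentile(s[g][:,2],[10,50,90]),g.sum())
z=current_tool_pos()[2]
for i in range(3):
    f=np.array(current_contact_force())
    if f[2]>-1: break
    z-=.0006; move_linear(S(.062,0,z),q,v=.01); pause(.3)
    print(current_t(),current_tool_pos()[2],current_contact_force())
E
```

```text
grip z [0.25369102 0.25563606 0.2566682 ] 4144
31.225 0.22172851494115486 [ 6.07421888  2.70924349 -1.98676476]
31.775 0.22120418897537775 [ 6.0134749   2.1793869  -1.35216154]
32.325 0.22065105081229422 [ 5.24123784  2.48810771 -0.26691341]
```

View pics/s5.png

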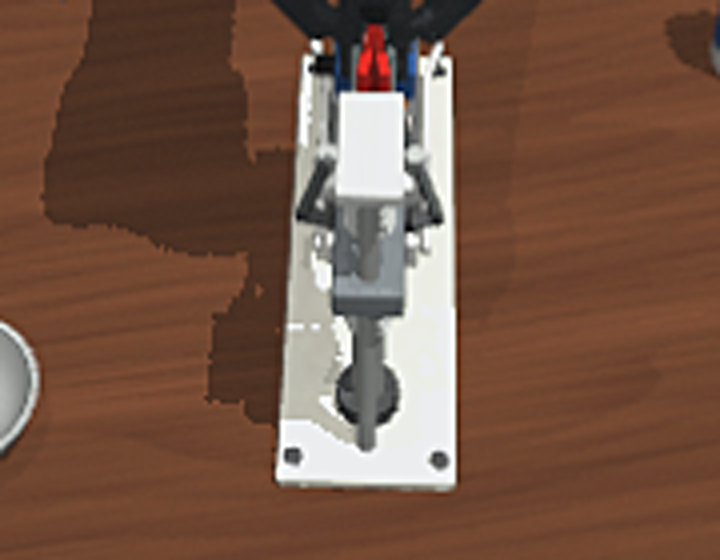

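The fingers' load falls by about 1.3 N/mm, which matches the probe spring, so the probe is resting on the phantom. I'll let go.

```bash
python3 - <<'E'
from h import *
q=down(YAW)
set_gripper(.085); pause(.3); print(current_t(),current_contact_force(),current_grip_width())
move_linear(S(.062,0,.34),q,v=.12); move_linear(S(-.06,0,.36),q,v=.2); pause(.3)
c,P=wshot('w6');s=toS(P);hsv=cv2.cvtColor(c['img'],cv2.COLOR_BGR2HSV)
g=(abs(s[...,0])<.03)&(abs(s[...,1])<.02)&(s[...,2]>.21)&(hsv[...,2]<90)
print('grip',np.percentile(s[g][:,2],[10,50,80,95]),g.sum())
m=(abs(s[...,1])<.06)&(s[...,0]<.06)&(s[...,0]>-.2)&(s[...,2]>.064)&(s[...,2]<.08)
print('phantom',np.percentile(s[m],[.5,50,99.5],axis=0)); print(current_t(),current_contact_force())
move_linear(S(-.15,0,.25),q,v=.2); 
c,P=wshot('w7')
E
```

```text
33.325 [-0.29464466 -0.43851588 -0.00332815] 0.08498312871454118
grip [0.21148562 0.24888597 0.25476932 0.25554284] 1063
phantom [[-0.11813539 -0.02963003  0.06949738]
 [-0.06456155 -0.00033154  0.07281339]
 [ 0.00486001  0.02957517  0.0751164 ]]
35.5917 [-0.50188855  0.2793595  -0.0615139 ]
```

View pics/w7.png

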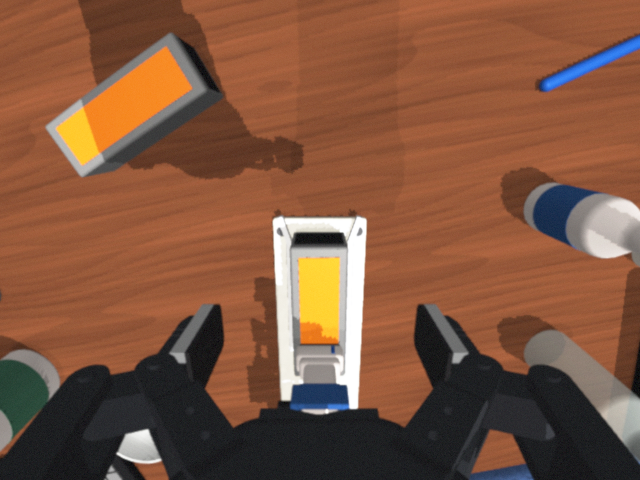

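The grip top is at 0.2545 m, so the carriage is at about 0.048. That is between teeth, so the phantom is carrying it and not the pawls.

```bash
python3 -c "
from h import *
sign_off();print(current_t())"
```

```text
the job is handed in; nothing more can be done
the job is handed in; nothing more can be done
```

I completed the whole sequence and handed the job in at about 36 s of robot time. `sign_off` gives no verdict, so the result below rests on my own last checks.

- **Raising:** I lifted the carriage by its grip from tooth 0 and let go. The pawls held it at tooth 7 (grip top at about 0.277 m), and I did not touch the paddles.
- **Phantom:** I took the right-hand block (y ≈ -0.25 m), slid it in between the rails and pushed it home with closed fingers. Its rear edge is about 14.5 mm from the plate front, where 15 mm is expected. It lies flat and is centred to within about 1 mm.
- **Lowering:** I pinched the paddles and lowered the carriage until the force stop tripped. I went about 1.6 mm further, and the load on the fingers fell to under 1 N at about 1.3 N per mm, which matches the probe spring. Then I let go and backed away.
- **At rest:** The carriage stands at about 0.048 m, between teeth, so the phantom carries its weight. The bystanders in the last wrist view stand where they were; I did not re-measure any of them.

**Checks that disagreed:** After the pinch, the tool's travel put the carriage at about 0.056 m, but the camera put it at about 0.049 m. The paddles probably slipped about 7 mm in the fingers. I relied on the camera and the spring behaviour. I could not read the contact force between probe and phantom directly; from the weight I estimate 6 to 8 N.

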